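# Hook the tea tray's tongue with an S-hook and draw the tray out

### The job

Take the S-hook off its wooden stand and hook its short pin down through the small hole in the brass tongue at the front of the steel tray, feeling for the hole with a light touch and never pressing or pulling hard. With the hook, draw the tray fully out to its stop, then let go and leave the S-hook hanging down through the hole. Touch the tray, tongue and shelf with the hook only, and leave the other things where they are.

Things in the scene. Friction and masses are not known exactly. Their poses are not given: they have to be found in the camera images.
- hook: S-hook of 6 mm round steel wire, 90 g, in its xz plane; z up as it hangs. Orange rubber grip on its upper bow: block 24 (x) by 12 (y) by 32 (z); origin: middle of the grip's underside. Grip it from above across its 12 mm (y). Short pin comes down at x = +18 to z = -26; long stem comes down at x = -18 to z = -62, lower crook turns off to x = -45. Free gap between pin and stem: 30 mm.
- hook_tip (a point): the round end of the hook's short pin (6 mm thick): 18 ahead in x and 26 below the hook's origin
- hook_grip (a point): middle of the hook's orange grip, 16 above the hook's origin
- stand: dark wooden hook stand, fixed: upright board 20 thick (x), 130 wide (y), top face 120 above the counter, on a foot 70 by 150, 14 thick. Origin: centre of its underside. The S-hook hangs astride the board's top edge, grip flat on it, pin on the far side (+x), stem on the near side.
- shelf: small wooden shelf, fixed: 260 deep (x), 360 wide (y), 195 tall, open at the front; origin at the middle of its front edge, on the counter; its front looks along its own -x. It carries the pull-out steel tray (240 by 296, 40 high, with tea tins), whose brass tongue juts out in front.
- tray (a joint): how far the tray is drawn out of the shelf, m, along the shelf's own -x: 0 fully in, stop at 0.12; starts between 0 and 0.03. It slides with about 2.5 N friction and stays where it is left.
- tray_front (a point): point on the tray's front wall, midway across, moving with the tray, 114 above the counter, level with the top of the tongue; 20 before the shelf's front when the tray is in; axes as the shelf's. From here the brass tongue juts out along -x: flat plate, 90 wide, 4 thick, from 2 to 62 mm out, springy, hinged at its root: at the hole it gives 1 mm per 1.2 N down, at most 7 mm.
- hole_line (a point): point on the tray's middle line, 34 in front of point tray_front at the tongue's top side. The tongue's only hole (12 long in x, 9 wide in y, straight through) is level with this point in x and midway across the tongue, but the tongue is fixed off-centre: the hole lies up to 16 mm to either side (y) of this point. That offset is not measured; see it or feel for it by sliding the pin's end lightly across.
- kettle: white kettle, 160 wide, 186 tall, with a loop handle; leave it alone; origin at the centre of its underside
- mug_a: navy ceramic mug standing on the counter, 82 across, 92 tall; leave it alone; origin at the centre of its underside
- mug_b: navy ceramic mug standing on top of the shelf, 82 across, 92 tall; leave it alone; origin at the centre of its underside
- sugar_jar: glass sugar jar with a steel lid standing on top of the shelf, 84 across, 110 tall; leave it alone; origin at the centre of its underside
- spoon: green plastic spoon lying on the counter, 190 long; leave it alone
- pot: stoneware pot, 170 across, 110 tall; leave it alone; origin at the centre of its underside
- tin: red tin, 72 across, 90 tall; leave it alone; origin at the centre of its underside

How it is judged:
By the outcome, as a careful person would: the job done as asked, in the order asked, and still so for the second after the job is handed in, with the robot touching nothing.
It also fails if it takes over 58 s, if anything falls off the work surface, if the arm or the gripper's body presses on something with over 40 N, if the wrist force passes 120 N, or if a joint passes its speed limit or range.

### The arm

A 7-joint arm with a two-finger parallel gripper is mounted at the origin on the work surface. World frame = base frame: x ahead of the robot, y to its left, z up, the work surface at z = 0. Lengths are in m, angles in rad, forces in N, time in s.
With the tool pointing down it reaches from about 0.425 to 0.875 m from the base axis. Payload 8.4 kg.
Tool frame: the origin (TCP) lies between the finger pads; the fingertips stand 17 mm ahead of it and the grasp point (between the pads) lies 2 mm behind it; z points along the fingers, y is the line along which they close (so a half turn about z gives the same grasp; the last joint's range is limited). The gripper opens to 87 mm and grips with 3 to 60 N. Pads are 19 mm wide; open, the fingers measure 117 mm over their backs; the gripper's body (75 mm by 190 mm) begins 51 mm behind the grasp point.
Start: joints at [1.18, 0.333, 0.04, 1.465, -0.013, 1.343, -0.059], TCP at [0.187, -0.623, 0.24] pointing down, gripper open.
Joint ranges: [-2.58, 2.58], [-0.38, 2.09], [-1.3, 1.39], [0.25, 2.4], [-1.5, 4.64], [0.08, 2.09], [-2.65, 2.65]. Speed limits (rad/s): [2.22, 2.22, 2.79, 2.79, 3.14, 3.14, 3.14].

### API

Orientations are given as a unit quaternion [w, x, y, z].
In Python, from plant import state, read_camera, camera_model, finish_job gives the robot as it stands.
- The arm moves only by the tool apply_moves, never from a script. Its argument "motion" is a list of rows, each a list of 7 numbers: the shift along the tool's x, y, z in cm, then the turn, a rotation vector about the tool's x, y, z in rad, then the closure, from 0 (fully open) to 1 (shut). In form: [[tx, ty, tz, ax, ay, az, gripper], ...]. A call has 1 to 10 rows; each row shifts and turns the commanded pose from where the row before left it, along the tool's axes as they then stand; what a row does not reach is not made up. A row lasts 1/12 s, in which the tool goes at most 41.7 mm and 7.16 degrees, less where a joint would pass 70% of its speed; a pose out of reach is approached as far as the arm can. A call with a gripper value outside its range is refused whole. The fingers move at their own pace and stop on an object; "newtons" is the grip in N (left out, the last holds). Time passes only in rows, so rows that do not move let the fingers close. It gives the time, the measured TCP pose, the force, the opening and the grip force at its end, in the units of the state.
- state(): the state, without advancing time (a new reading comes with each control period).
- read_camera(name): name is "scene" or "top" or "wrist"; returns (picture, depth): 400x640x3 uint8, red, green, blue; 400x640 float32, m along the optical axis (not along the pixel's ray), 0 where there is no reading.
- camera_model(name): a dict with "K" (3x3 intrinsics, pixels), "pose" (4x4, takes a point from camera to world coordinates). Camera axes: x right, y up, looking along -z (the intrinsics and any distortion apply to the point x, -y, -z); pixel columns grow to the right and rows downward; lengths in m; the calibration is good to about 2 mm. A picture is of the moment at which its call begins: read the wrist's pose just before it. camera_model takes no time and is no camera call; for the wrist camera it gives the pose at the moment of the call.
- finish_job(): hands the job in; it is judged then, once.
The state is a dict: "time": time; "joints": joint angles; "joint_velocities": joint speeds; "tau": joint torques, N m; "position": TCP position; "orientation": TCP orientation; "contact_force": force on the tool from outside, world axes, zero at the start; "wrist_torque": the same for the moment, N m; "grip_width": finger opening in m; "grip_force": force on a finger pad.
Only numpy, scipy, OpenCV 4.12 (cv2) and the standard library are available. Lean on these libraries where they do the work, as an engineer would, in place of code of your own. Each camera call takes 0.05 s, during which the arm holds its last target. There are 200 camera calls.

## Working session

There is one attempt and no reset: what is moved stays moved. The work goes in short steps, Python scripts to look and compute and a tool call to move; the robot and the scene stay as the last step left them, time stands still between calls to the robot, and variables do not carry over. Pictures are saved under pics/ and viewed, at most 10 in all, crops included, and the job is handed in when it is done.

Besides the shell and the picture viewer there is one more tool, called after ">>>" as a command line: name --pt "numbers of a row" for each row, then --argument value for the rest. apply_moves: Moves the arm, as the interface text tells. Its arguments: {"type":"object","properties":{"motion":{"type":"array","items":{"type":"array","items":{"type":"number"}}},"newtons":{"type":"number"}},"required":["motion"]}

```bash
mkdir -p pics; cat > h.py <<'E'
import numpy as np, cv2
from plant import state, read_camera, camera_model, finish_job
def grab(n):
    m=camera_model(n); p,d=read_camera(n); return p,d,np.array(m["K"]),np.array(m["pose"]),m
def pts(d,K,T):
    v,u=np.mgrid[:d.shape[0],:d.shape[1]]
    c=np.stack([(u-K[0,2])/K[0,0]*d,-(v-K[1,2])/K[1,1]*d,-d],-1)
    return c@T[:3,:3].T+T[:3,3]
def save(p,n): cv2.imwrite("pics/"+n,cv2.cvtColor(p,cv2.COLOR_RGB2BGR))
E
python3 - <<'E'
from h import *
s=state();print({k:np.round(v,3) for k,v in s.items()})
a=[]
for n in("scene","top"):
    p,d,K,T,m=grab(n);print(n,K.tolist(),T.round(3).tolist(),[k for k in m]);save(p,n+"0.png");np.savez(n+"0.npz",p=p,d=d,K=K,T=T)
E
```

```text
{'time': np.float64(0.0), 'joints': array([ 1.18 ,  0.334,  0.04 ,  1.466, -0.013,  1.343, -0.058]), 'joint_velocities': array([ 0.   , -0.001, -0.001,  0.001, -0.   ,  0.002,  0.001]), 'tau': array([-1.0000e-03, -6.5636e+01,  1.3340e+00, -4.0380e+01, -6.0000e-02,
        4.5000e-02,  0.0000e+00]), 'position': array([ 0.187, -0.622,  0.239]), 'orientation': array([-0.001,  0.989,  0.145, -0.   ]), 'contact_force': array([-0.247,  0.075, -0.232]), 'wrist_torque': array([-0.019,  0.024, -0.018]), 'grip_force': np.float64(0.0), 'grip_width': np.float64(0.087)}
scene [[373.1133341573831, 0.0, 320.2634351768218], [0.0, 373.1133341573831, 192.59042192759634], [0.0, 0.0, 1.0]] [[-0.957, 0.199, -0.209, 0.315], [-0.289, -0.68, 0.674, 0.842], [-0.008, 0.706, 0.708, 0.981], [0.0, 0.0, 0.0, 1.0]] ['K', 'pose']
top [[502.09405773995985, 0.0, 316.3302974815641], [0.0, 502.09405773995985, 202.16727580743182], [0.0, 0.0, 1.0]] [[0.002, 0.99, -0.14, 0.365], [-1.0, 0.001, -0.007, 0.007], [-0.007, 0.14, 0.99, 1.623], [0.0, 0.0, 0.0, 1.0]] ['K', 'pose']
```

View pics/scene0.png

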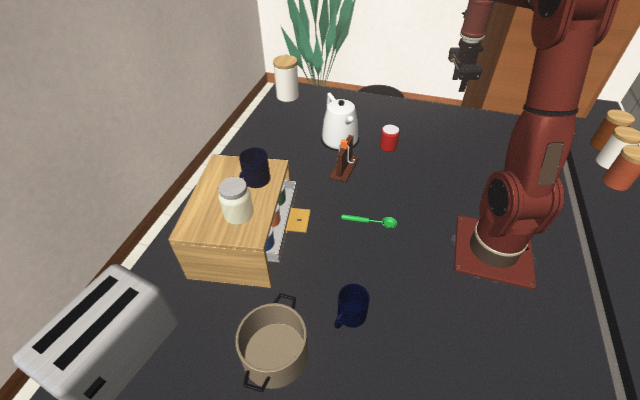

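View pics/top0.png

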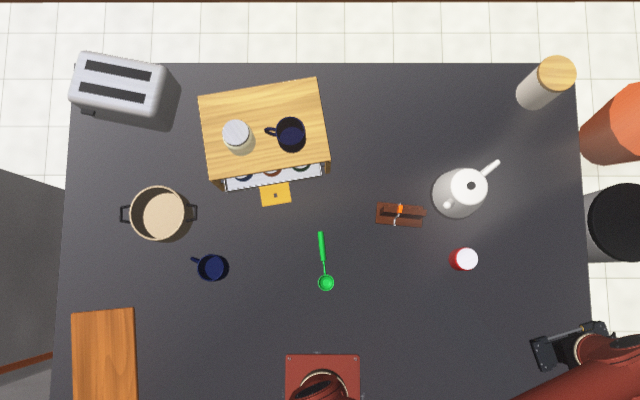

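The scene view shows the hook on its stand at about (346,150) and the tongue with its hole at (299,219). In the top view the tongue is at (276,194), the orange grip at (400,210) and the stand at (400,215). Next I'll measure these.

```bash
python3 - <<'E'
from h import *
for n in("top","scene"):
    z=np.load(n+"0.npz");p,d,K,T=z['p'],z['d'],z['K'],z['T'];P=pts(d,K,T)
    hsv=cv2.cvtColor(p,cv2.COLOR_RGB2HSV)
    H,S,V=[hsv[...,i].astype(int) for i in range(3)]
    print(n)
    v,u=np.mgrid[:400,:640]
    br=(245<u)&(u<310)&(172<v)&(v<215) if n=="top" else (280<u)&(u<320)&(200<v)&(v<240)
    m=br&(H>16)&(H<28)&(S>120)&(V>100)&(abs(P[...,2]-.114)<.012)
    q=P[m];print("brass",m.sum(),np.median(q,0).round(4))
    r=cv2.minAreaRect((q[:,:2]*1000).astype(np.float32));print(r, cv2.boxPoints(r).round(1).tolist())
    full=cv2.morphologyEx(m.astype(np.uint8),cv2.MORPH_CLOSE,np.ones((9,9)))
    hole=(full>0)&~m&(V<100);hole=cv2.erode(full,np.ones((5,5)))*hole
    if hole.any():
        # ray onto z=.114
        uu,vv=u[hole>0].mean(),v[hole>0].mean()
        c=T[:3,:3]@np.array([(uu-K[0,2])/K[0,0],-(vv-K[1,2])/K[1,1],-1]);t=(.114-T[2,3])/c[2];print("hole px",uu,vv,hole.sum(),(T[:3,3]+t*c).round(4))
    og=((370<u)&(u<430)&(190<v)&(v<235)) if n=="top" else ((325<u)&(u<365)&(130<v)&(v<190))
    m=og&(H>4)&(H<18)&(S>180)&(V>180);q=P[m];print("orange",m.sum(),np.median(q,0).round(4),q.min(0).round(3),q.max(0).round(3))
    t=q[q[:,2]>.140]
    if len(t)>4: print(" top",len(t),t.mean(0).round(4),cv2.minAreaRect((t[:,:2]*1000).astype(np.float32)))
    m=og&(P[...,2]>.112)&(P[...,2]<.124);q=P[m]
    if len(q)>4: print("board",len(q),cv2.minAreaRect((q[:,:2]*1000).astype(np.float32)),q.mean(0).round(3))
    m=og&(P[...,2]>.008)&(P[...,2]<.02);q=P[m];print("foot",len(q),cv2.minAreaRect((q[:,:2]*1000).astype(np.float32)))
    m=(abs(P[...,2]-.195)<.006)&((190<u)&(u<340)&(v<190) if n=="top" else (160<u)&(u<295));q=P[m];print("shelf",len(q),cv2.boxPoints(cv2.minAreaRect((q[:,:2]*1000).astype(np.float32))).round(0).tolist())
z=np.load("top0.npz");a=cv2.resize(z['p'][170:240,240:440],None,fx=4,fy=4,interpolation=2)
y=np.load("scene0.npz");b=cv2.resize(y['p'][130:240,270:370],None,fx=2.5,fy=2.5,interpolation=2)
c=np.zeros((280+275,800,3),np.uint8);c[:280]=a;c[280:,:250]=b;save(c,"crop0.png")
E
```

```text
top
brass 594 [0.6047 0.1444 0.1136]
((603.0806274414062, 144.35768127441406), (62.432491302490234, 90.2442855834961), 9.879923820495605) [[564.5999755859375, 183.5], [580.0999755859375, 94.5], [641.5999755859375, 105.30000305175781], [626.0999755859375, 194.1999969482422]]
hole px 275.0 194.5 2 [0.6015 0.1442 0.114 ]
orange 39 [ 0.5544 -0.2281  0.1504] [ 0.543 -0.235  0.126] [ 0.565 -0.223  0.159]
 top 35 [ 0.5548 -0.2288  0.1506] ((554.4960327148438, -229.40234375), (10.940497398376465, 22.189674377441406), 84.22842407226562)
board 227 ((552.8922729492188, -247.9769287109375), (129.99700927734375, 20.987058639526367), 84.17977142333984) [ 0.552 -0.249  0.119]
foot 501 ((556.824951171875, -251.23916625976562), (156.22972106933594, 139.07862854003906), 84.37580871582031)
shelf 8295 [[627.0, 329.0], [689.0, -26.0], [947.0, 19.0], [886.0, 374.0]]
scene
brass 469 [0.6037 0.1491 0.1137]
((602.6654663085938, 148.1148223876953), (62.72934341430664, 99.80133056640625), 10.137650489807129) [[563.0, 191.6999969482422], [580.5999755859375, 93.5], [642.2999877929688, 104.5], [624.7999877929688, 202.8000030517578]]
hole px 300.0 220.0 1 [0.5962 0.1476 0.114 ]
orange 38 [ 0.5531 -0.2232  0.1372] [ 0.544 -0.235  0.121] [ 0.564 -0.217  0.152]
 top 14 [ 0.553  -0.2229  0.1468] ((554.0779418945312, -225.42996215820312), (19.929611206054688, 17.67133140563965), 1.5344586372375488)
board 115 ((553.7757568359375, -246.7752685546875), (39.10771942138672, 131.0942840576172), 1.7688229084014893) [ 0.552 -0.238  0.119]
foot 288 ((578.33740234375, -300.8927001953125), (134.5246124267578, 280.5155029296875), 12.913087844848633)
shelf 6071 [[555.0, 304.0], [1203.0, -1512.0], [1877.0, -1272.0], [1230.0, 544.0]]
```

View pics/crop0.png

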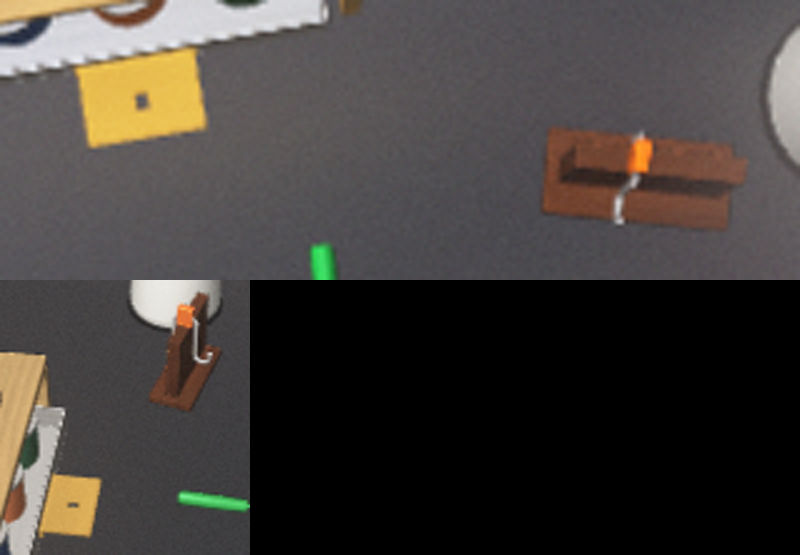

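The close crop shows the tongue with a square hole at about (141,100), and the grip square to the board at (640,155). The sizes check out: tongue 62×90 mm, board 130×20 mm. From this:
- **Hook:** about (0.5545, -0.229), yaw -5.8°.
- **Hole:** about (0.601, 0.144), shelf yaw +9.9°.

I'll go above the hook.

>>> apply_moves --pt "0 0 -0.75 0 0 0.098 0" --pt "0 0 -0.75 0 0 0.098 0" --pt "0 0 -0.75 0 0 0.098 0" --pt "0 0 -0.75 0 0 0.098 0" --pt "2.33 -3.06 0 0 0 0 0" --pt "2.33 -3.06 0 0 0 0 0" --pt "2.33 -3.06 0 0 0 0 0" --pt "2.33 -3.06 0 0 0 0 0" --pt "2.33 -3.06 0 0 0 0 0" --pt "2.33 -3.06 0 0 0 0 0"

```text
time: 0.93
position: [0.3453, -0.4521, 0.2693]
orientation: [-0.0, 0.999, -0.05, -0.0]
contact_force: [1.8, -0.6, 0.4]
grip_width: 0.0866
grip_force: 0.0
```

>>> apply_moves --pt "2.33 -3.06 0 0 0 0 0" --pt "2.33 -3.06 0 0 0 0 0" --pt "2.33 -3.06 0 0 0 0 0" --pt "2.33 -3.06 0 0 0 0 0" --pt "2.33 -3.06 0 0 0 0 0" --pt "2.33 -3.06 0 0 0 0 0" --pt "2.33 -3.06 0 0 0 0 0" --pt "0 0 0 0 0 0 0" --pt "0 0 0 0 0 0 0"

```text
time: 1.68
position: [0.5295, -0.2542, 0.2689]
orientation: [-0.001, 0.999, -0.048, -0.0]
contact_force: [-0.3, -1.1, 0.0]
grip_width: 0.087
grip_force: 0.0
```

```bash
cat >> h.py <<'E'
from scipy.spatial.transform import Rotation as R
def tool():
    s=state();q=s["orientation"];M=R.from_quat(np.r_[q[1:],q[0]]).as_matrix();return np.array(s["position"]),M,s
def goto(p,yaw_deg):
    t,M,s=tool();x=np.r_[np.cos(np.radians(yaw_deg)),np.sin(np.radians(yaw_deg)),0];z=np.r_[0,0,-1.]
    G=np.stack([x,np.cross(z,x),z],1)
    print("t",round(s["time"],2),"pos",t.round(4),"F",np.round(s["contact_force"],2),"w",round(s["grip_width"],4),"gf",round(s["grip_force"],1))
    print("delta cm tool",(M.T@(np.array(p)-t)*100).round(2),"rot tool",R.from_matrix(M.T@G).as_rotvec().round(4))
E
python3 - <<'E'
from h import *
goto([.5545,-.229,.142],-5.8)
p,d,K,T,m=grab("wrist");save(p,"w1.png");np.savez("w1.npz",p=p,d=d,K=K,T=T);P=pts(d,K,T)
hsv=cv2.cvtColor(p,cv2.COLOR_RGB2HSV);H,S,V=[hsv[...,i].astype(int) for i in range(3)]
m=(H>4)&(H<18)&(S>180)&(V>150)&(P[...,2]>.12)&(P[...,2]<.16);q=P[m];print(len(q))
t=q[q[:,2]>.147]
if len(t)>9: print(t.mean(0).round(4),cv2.minAreaRect((t[:,:2]*1000).astype(np.float32)))
E
```

```text
t 1.68 pos [ 0.5295 -0.2542  0.2689] F [-0.26 -1.08  0.01] w 0.087 gf 0.0
delta cm tool [ 2.26 -2.73 12.69] rot tool [-0.0012  0.0008  0.0062]
454
[ 0.5554 -0.2283  0.1522] ((555.030029296875, -228.15318298339844), (11.465463638305664, 23.381427764892578), 79.65878295898438)
```

View pics/w1.png

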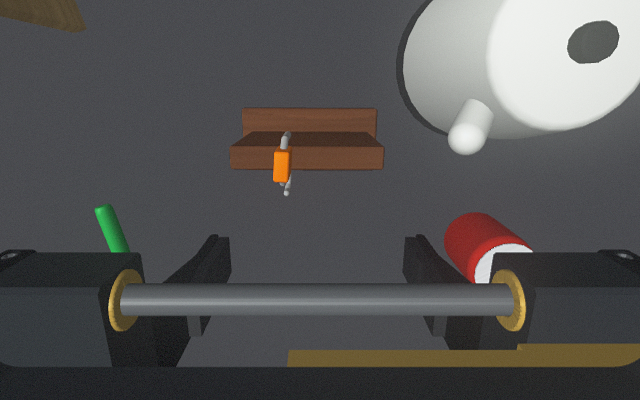

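The wrist view shows the grip at (283,166) on the board, with the kettle well clear to the right. It measures (0.5552, -0.2283) with its top at 0.152, as expected, so I'll descend with the fingertips kept above the board.

>>> apply_moves --pt "1.16 -1.4 0 0 0 0.006 0" --pt "1.16 -1.4 0 0 0 0 0" --pt "0 0 3 0 0 0 0" --pt "0 0 3 0 0 0 0" --pt "0 0 2.5 0 0 0 0" --pt "0 0 2 0 0 0 0" --pt "0 0 1.2 0 0 0 0" --pt "0 0 0 0 0 0 0" --pt "0 0 0 0 0 0 0"

```text
time: 2.48
position: [0.5536, -0.2325, 0.1528]
orientation: [0.0, 0.999, -0.054, -0.0]
contact_force: [0.8, -0.1, 0.1]
grip_width: 0.087
grip_force: 0.0
```

```bash
python3 - <<'E'
from h import *
goto([.5552,-.2283,.142],-5.8)
E
```

```text
t 2.48 pos [ 0.5536 -0.2325  0.1528] F [ 0.83 -0.07  0.08] w 0.087 gf 0.0
delta cm tool [ 0.11 -0.43  1.08] rot tool [ 0.0001  0.0006 -0.0064]
```

>>> apply_moves --pt "0.11 -0.43 0.3 0 0 -0.006 0" --pt "0 0 0.5 0 0 0 0" --pt "0 0 0.28 0 0 0 0" --pt "0 0 0 0 0 0 0" --pt "0 0 0 0 0 0 0" --newtons 20

```text
time: 2.9
position: [0.5557, -0.2274, 0.1419]
orientation: [0.0, 0.999, -0.05, 0.0]
contact_force: [-0.0, -0.1, 0.4]
grip_width: 0.0872
grip_force: 0.0
```

>>> apply_moves --pt "0 0 0 0 0 0 1" --pt "0 0 0 0 0 0 1" --pt "0 0 0 0 0 0 1" --pt "0 0 0 0 0 0 1" --pt "0 0 0 0 0 0 1" --pt "0 0 0 0 0 0 1" --pt "0 0 0 0 0 0 1" --pt "0 0 0 0 0 0 1" --pt "0 0 0 0 0 0 1" --pt "0 0 0 0 0 0 1" --newtons 20

```text
time: 3.73
position: [0.5557, -0.2274, 0.1418]
orientation: [-0.0, 0.999, -0.05, -0.0]
contact_force: [-0.2, 0.2, -0.8]
grip_width: 0.0286
grip_force: 0.0
```

```bash
python3 - <<'E'
from h import *
goto([.5552,-.2283,.142],-5.8)
E
```

```text
t 3.73 pos [ 0.5557 -0.2274  0.1418] F [-0.17  0.19 -0.83] w 0.0286 gf 0.0
delta cm tool [-0.04  0.1  -0.02] rot tool [-0.     0.     0.001]
```

>>> apply_moves --pt "0 0 0 0 0 0 1" --pt "0 0 0 0 0 0 1" --pt "0 0 0 0 0 0 1" --pt "0 0 0 0 0 0 1" --pt "0 0 0 0 0 0 1" --pt "0 0 0 0 0 0 1" --newtons 25

```text
time: 4.23
position: [0.5557, -0.2274, 0.1418]
orientation: [0.0, 0.999, -0.05, -0.0]
contact_force: [0.4, -0.4, -0.3]
grip_width: 0.012
grip_force: 25.0
```

>>> apply_moves --pt "0 0 -0.5 0 0 0 1" --pt "0 0 -1 0 0 0 1" --pt "0 0 -1.5 0 0 0 1" --pt "0 0 -1.5 0 0 0 1" --pt "0 0 -1.5 0 0 0 1" --pt "0 0 -1.5 0 0 0 1" --pt "0 0 -1.5 0 0 0 1" --pt "0 0 -1 0 0 0 1" --pt "0 0 -1 0 0 0 1" --pt "0 0 0 0 0 0 1" --newtons 25

```text
time: 5.07
position: [0.5565, -0.2276, 0.2543]
orientation: [0.0, 0.999, -0.05, 0.002]
contact_force: [-0.4, -0.9, -0.7]
grip_width: 0.0116
grip_force: 25.0
```

```bash
python3 - <<'E'
from h import *
goto([.5557,-.2274,.25],9.9)
p,d,K,T,m=grab("wrist");save(p,"w2.png");np.savez("w2.npz",p=p,d=d,K=K,T=T)
E
```

```text
t 5.07 pos [ 0.5565 -0.2276  0.2543] F [-0.35 -0.86 -0.67] w 0.0116 gf 25.0
delta cm tool [-0.08 -0.01  0.43] rot tool [ 0.0012 -0.0029 -0.2731]
```

View pics/w2.png

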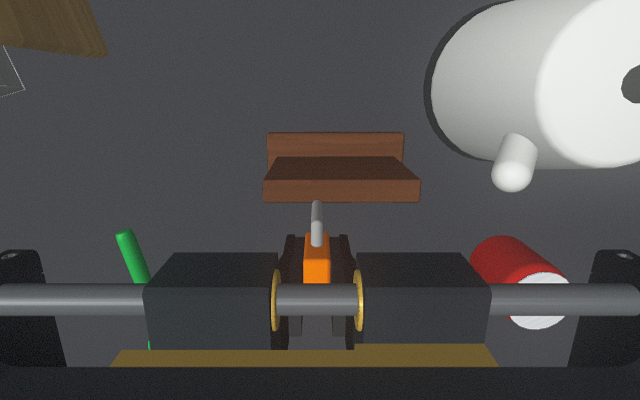

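The hook is held square and the pin points ahead at (317,205–240). Now I'll carry it above the tongue.

>>> apply_moves --pt "0 0 0 0 0 -0.091 1" --pt "0 0 0 0 0 -0.091 1" --pt "0 0 0 0 0 -0.091 1" --pt "0.5 -2 0 0 0 0 1" --pt "0.8 -3.2 0 0 0 0 1" --pt "0.8 -3.2 0 0 0 0 1" --pt "0.8 -3.2 0 0 0 0 1" --pt "0.8 -3.2 0 0 0 0 1" --pt "0.8 -3.2 0 0 0 0 1" --pt "0.8 -3.2 0 0 0 0 1"

```text
time: 5.95
position: [0.5708, -0.0079, 0.2508]
orientation: [-0.0, 0.996, 0.086, -0.001]
contact_force: [0.8, -0.1, -0.6]
grip_width: 0.012
grip_force: 25.0
```

>>> apply_moves --pt "0.8 -3.2 0 0 0 0 1" --pt "0.8 -3.2 0 0 0 0 1" --pt "0.8 -3.2 0 0 0 0 1" --pt "0.8 -3.2 0 0 0 0 1" --pt "0.5 -2 0 0 0 0 1" --pt "0 0 0 0 0 0 1" --pt "0 0 0 0 0 0 1" --pt "0 0 0 0 0 0 1"

```text
time: 6.62
position: [0.5823, 0.1417, 0.2509]
orientation: [0.0, 0.996, 0.086, -0.001]
contact_force: [0.2, -0.8, -1.3]
grip_width: 0.0117
grip_force: 25.0
```

```bash
cat >> h.py <<'E'
def tipcam(d,K,T,p):
    "pin end seen in wrist view: topmost gray pixels in the narrow column above the grip"
    t,M,s=tool();P=(pts(d,K,T)-t)@M
    m=(abs(P[...,1])<.008)&(P[...,0]>.013)&(P[...,0]<.026)&(P[...,2]>.0)&(P[...,2]<.055)
    return P[m]
E
python3 - <<'E'
from h import *
goto([.5833,.1409,.187],9.9)
p,d,K,T,m=grab("wrist");save(p,"w3.png");np.savez("w3.npz",p=p,d=d,K=K,T=T)
q=tipcam(d,K,T,p);print(len(q))
if len(q): print(q.min(0).round(4),q.max(0).round(4),q.mean(0).round(4)); e=q[q[:,2]>q[:,2].max()-.006];print(e.mean(0).round(4)); 
t,M,s=tool();print("cam in tool",((T[:3,3]-t)@M).round(4))
E
```

```text
t 6.62 pos [0.5823 0.1417 0.2509] F [ 0.17 -0.76 -1.33] w 0.0117 gf 25.0
delta cm tool [0.1  0.1  6.39] rot tool [ 0.0006  0.0014 -0.0005]
473
[ 0.013  -0.0045  0.0023] [0.0209 0.0015 0.045 ] [ 0.0181 -0.0015  0.018 ]
[ 0.0198 -0.0016  0.0422]
cam in tool [ 0.0806 -0.0015 -0.1452]
```

View pics/w3.png

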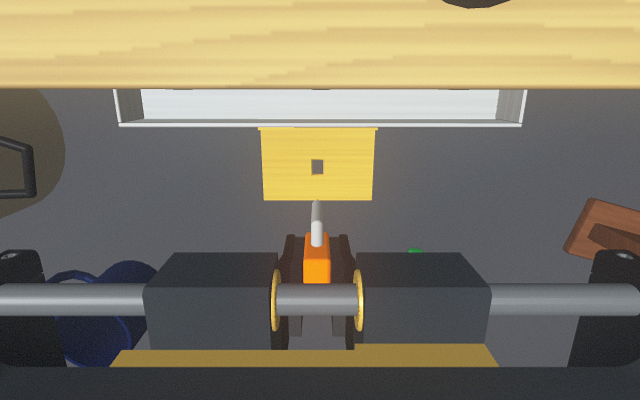

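The wrist view shows the hole at about (317,167) and the pin end at (317,203), both in one picture. I'll measure the hole relative to the pin.

```bash
cat >> h.py <<'E'
def hole(p,K,T,box=(255,385,125,205),zt=.114):
    u0,u1,v0,v1=box;hsv=cv2.cvtColor(p,cv2.COLOR_RGB2HSV)[v0:v1,u0:u1].astype(int)
    b=((hsv[...,0]>15)&(hsv[...,0]<30)&(hsv[...,1]>100)&(hsv[...,2]>110)).astype(np.uint8)
    cs,hi=cv2.findContours(b,cv2.RETR_CCOMP,cv2.CHAIN_APPROX_NONE)
    t,M,s=tool();out=[]
    def ray(u,v):
        c=T[:3,:3]@np.array([(u-K[0,2])/K[0,0],-(v-K[1,2])/K[1,1],-1]);return T[:3,3]+c*(zt-T[2,3])/c[2]
    for c,h in zip(cs,hi[0]):
        if len(c)<8: continue
        W=np.array([ray(*(x+.0)) for x in c[:,0]+[u0,v0]])
        r=cv2.minAreaRect((W[:,:2]*1000).astype(np.float32))
        w=np.r_[np.array(r[0])/1000,zt]
        print("hole" if h[3]>=0 else "brass",len(c),w.round(4),np.round(r[1],1),round(r[2],1),"tool cm",((w-t)@M*100).round(2))
E
python3 - <<'E'
from h import *
z=np.load("w3.npz");hole(z['p'],z['K'],z['T'])
P=pts(z['d'],z['K'],z['T']);print(P[150,280:300:5].round(4),P[150,345:365:5].round(4))
E
```

```text
brass 373 [0.6025 0.1454 0.114 ] [60.1 93.4] 9.9 tool cm [ 2.06 -0.09 13.7 ]
hole 49 [0.6009 0.1455 0.114 ] [12.4  9.8] 9.9 tool cm [ 1.9  -0.13 13.7 ]
[[0.6089 0.177  0.1131]
 [0.6097 0.173  0.114 ]
 [0.6103 0.1691 0.1135]
 [0.6112 0.1652 0.1142]] [[0.618  0.1258 0.114 ]
 [0.6187 0.1219 0.114 ]
 [0.6192 0.1179 0.1133]
 [0.62   0.114  0.1138]]
```

Seen in the same view, the hole sits at tool (1.90, -0.13) cm and the pin at (1.8, -0.15), which is almost aligned. I'll lower to just above the tongue.

>>> apply_moves --pt "0.05 0 1 0 0 0 1" --pt "0.05 0 1.5 0 0 0 1" --pt "0 0 1.5 0 0 0 1" --pt "0 0 1.5 0 0 0 1" --pt "0 0 1.0 0 0 0 1" --pt "0 0 0.7 0 0 0 1" --pt "0 0 0.4 0 0 0 1" --pt "0 0 0 0 0 0 1" --pt "0 0 0 0 0 0 1"

```text
time: 7.42
position: [0.5837, 0.1429, 0.1762]
orientation: [-0.0, 0.996, 0.086, 0.0]
contact_force: [0.2, -0.6, 0.0]
grip_width: 0.0117
grip_force: 25.0
```

```bash
python3 - <<'E'
from h import *
goto([.5833,.1425,.170],9.9)
p,d,K,T,m=grab("wrist");np.savez("w4.npz",p=p,d=d,K=K,T=T)
hole(p,K,T,box=(220,420,20,230))
save(cv2.resize(p[20:260,200:440],None,fx=2.5,fy=2.5),"w4.png")
E
```

```text
t 7.42 pos [0.5837 0.1429 0.1762] F [ 0.2  -0.56  0.01] w 0.0117 gf 25.0
delta cm tool [-0.04  0.03  0.62] rot tool [-0.0001 -0.0005 -0.0002]
brass 562 [0.6053 0.1461 0.114 ] [52.9 93.7] 9.9 tool cm [2.16 0.06 6.25]
brass 70 [0.6713 0.1089 0.114 ] [ 2.7 15.7] 9.9 tool cm [8.03 4.86 6.26]
brass 722 [0.6787 0.159  0.114 ] [ 36.7 110.8] 9.9 tool cm [9.62 0.05 6.26]
hole 8 [0.6604 0.17   0.114 ] [1.1 2.2] 9.9 tool cm [ 8.   -1.35  6.26]
hole 8 [0.6592 0.1828 0.114 ] [1.1 2.2] 9.9 tool cm [ 8.11 -2.63  6.26]
hole 10 [0.659  0.1858 0.114 ] [2.3 1.6] 55.1 tool cm [ 8.13 -2.93  6.26]
hole 10 [0.6621 0.1694 0.114 ] [1.9 2. ] 53.2 tool cm [ 8.16 -1.26  6.26]
hole 12 [0.6604 0.1797 0.114 ] [2.7 1.6] 55.3 tool cm [ 8.17 -2.31  6.26]
hole 8 [0.6601 0.184  0.114 ] [1.1 2.2] 9.9 tool cm [ 8.21 -2.74  6.26]
hole 8 [0.6577 0.1978 0.114 ] [1.1 2.2] 9.9 tool cm [ 8.21 -4.13  6.26]
hole 9 [0.667 0.15  0.114] [2.  1.5] 56.6 tool cm [8.31 0.73 6.26]
hole 8 [0.6629 0.1712 0.114 ] [1.9 1.2] 55.7 tool cm [ 8.26 -1.43  6.26]
hole 14 [0.6612 0.1774 0.114 ] [3.2 2.2] 8.1 tool cm [ 8.21 -2.07  6.26]
hole 17 [0.6
[... 1745 characters left out ...]
] [3.6 6.6] 9.9 tool cm [ 9.08 -3.69  6.26]
hole 9 [0.6671 0.1995 0.114 ] [1.9 1.6] 54.9 tool cm [ 9.17 -4.14  6.26]
hole 8 [0.6664 0.2059 0.114 ] [1.5 1.6] 51.3 tool cm [ 9.21 -4.78  6.26]
hole 11 [0.6681 0.2019 0.114 ] [2.7 1.5] 82.2 tool cm [ 9.31 -4.36  6.26]
hole 8 [0.6715 0.1883 0.114 ] [1.  2.2] 9.9 tool cm [ 9.41 -2.96  6.26]
hole 10 [0.6692 0.2002 0.114 ] [1.5 2.2] 9.9 tool cm [ 9.39 -4.17  6.26]
hole 9 [0.6684 0.2057 0.114 ] [1.4 1.9] 54.8 tool cm [ 9.4  -4.73  6.26]
hole 9 [0.671  0.1934 0.114 ] [1.5 1.9] 55.3 tool cm [ 9.45 -3.47  6.26]
hole 10 [0.6691 0.2035 0.114 ] [1.8 1.9] 54.9 tool cm [ 9.44 -4.49  6.26]
hole 8 [0.6857 0.1542 0.114 ] [1.  2.2] 9.9 tool cm [10.22  0.64  6.26]
```

View pics/w4.png

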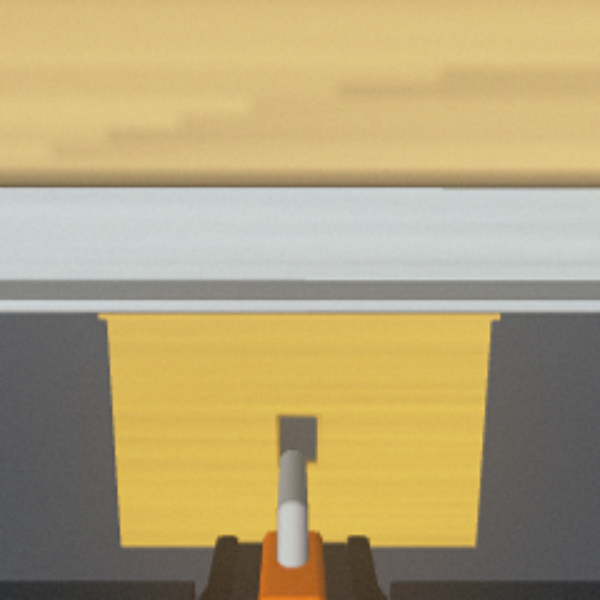

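The crop shows the pin end at about (292,455), some 5 px left of the hole's centre at (297,437). I'll turn that into mm, allowing for the depth difference.

```bash
python3 - <<'E'
from h import *
z=np.load("w4.npz");K,T,d,p=z['K'],z['T'],z['d'],z['p'];t,M,s=tool()
def ray(u,v,zt):
    c=T[:3,:3]@np.array([(u-K[0,2])/K[0,0],-(v-K[1,2])/K[1,1],-1]);return ((T[:3,3]+c*(zt-T[2,3])/c[2])-t)@M*100
b=lambda x,y:(200+x/2.5,20+y/2.5)
for n,q in dict(tl=(278,416),tr=(317,416),br=(317,461),bl=(278,461)).items(): print(n,ray(*b(*q),.114).round(2))
zt=t[2]-.0478
for n,q in dict(pl=(278,470),pr=(307,470),pe=(292,450)).items(): print(n,ray(*b(*q),zt+.002).round(2))
print("tongue edges",ray(*b(115,440),.114).round(2),ray(*b(484,440),.114).round(2))
e=tipcam(d,K,T,p);e=e[e[:,2]>.03];print("pin depth pts",len(e),e.min(0).round(4),e.max(0).round(4),e.mean(0).round(4))
E
```

```text
tl [ 2.3  -0.41  6.25]
tr [2.3  0.53 6.25]
br [1.15 0.54 6.25]
bl [ 1.15 -0.41  6.25]
pl [ 1.49 -0.39  4.58]
pr [1.49 0.27 4.58]
pe [ 1.96 -0.07  4.58]
tongue edges [ 1.69 -4.39  6.25] [1.69 4.62 6.25]
pin depth pts 95 [ 0.0174 -0.0038  0.0302] [0.0207 0.0022 0.0457] [ 0.0197 -0.0007  0.0371]
```

The hole centre is at tool (1.73, 0.06) and the pin at (1.78, -0.06). I'll shift +0.11 cm in y and feel down slowly.

>>> apply_moves --pt "-0.04 0.11 0.3 0 0 0 1" --pt "0 0 0.5 0 0 0 1" --pt "0 0 0.3 0 0 0 1" --pt "0 0 0.15 0 0 0 1" --pt "0 0 0.1 0 0 0 1" --pt "0 0 0.1 0 0 0 1" --pt "0 0 0.1 0 0 0 1" --pt "0 0 0.05 0 0 0 1" --pt "0 0 0 0 0 0 1" --pt "0 0 0 0 0 0 1"

```text
time: 8.3
position: [0.5833, 0.1418, 0.1599]
orientation: [-0.0, 0.996, 0.086, 0.0]
contact_force: [0.3, 0.9, -0.2]
grip_width: 0.0115
grip_force: 25.0
```

>>> apply_moves --pt "0 0 0.1 0 0 0 1" --pt "0 0 0.1 0 0 0 1" --pt "0 0 0.1 0 0 0 1" --pt "0 0 0 0 0 0 1" --pt "0 0 0 0 0 0 1"

```text
time: 8.72
position: [0.5832, 0.1417, 0.1567]
orientation: [-0.0, 0.996, 0.086, -0.0]
contact_force: [0.1, -0.2, 0.2]
grip_width: 0.0116
grip_force: 25.0
```

```bash
python3 - <<'E'
from h import *
goto([.5833,.1425,.138],9.9)
p,d,K,T,m=grab("wrist");np.savez("w5.npz",p=p,d=d,K=K,T=T)
save(cv2.resize(p[20:260,200:440],None,fx=2.5,fy=2.5),"w5.png")
E
```

```text
t 8.72 pos [0.5832 0.1417 0.1567] F [ 0.12 -0.24  0.22] w 0.0116 gf 25.0
delta cm tool [ 0.03 -0.07  1.87] rot tool [-0.      0.0002  0.    ]
```

View pics/w5.png

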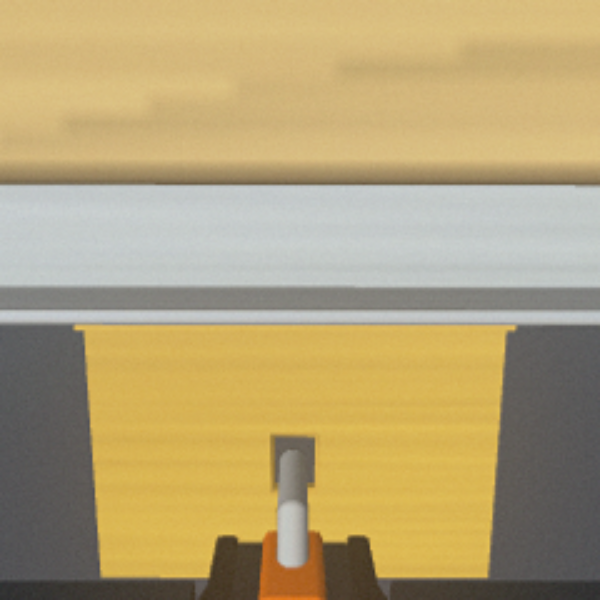

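The pin is inside the hole, centred at (292,455) within 271–315, and there's no force. I'll lower further, leaving the grip just above the tongue.

>>> apply_moves --pt "0 0 0.2 0 0 0 1" --pt "0 0 0.25 0 0 0 1" --pt "0 0 0.25 0 0 0 1" --pt "0 0 0.25 0 0 0 1" --pt "0 0 0.25 0 0 0 1" --pt "0 0 0.25 0 0 0 1" --pt "0 0 0.2 0 0 0 1" --pt "0 0 0.1 0 0 0 1" --pt "0 0 0 0 0 0 1"

```text
time: 9.52
position: [0.5831, 0.1417, 0.139]
orientation: [-0.0, 0.996, 0.086, -0.0]
contact_force: [0.3, -0.7, -0.0]
grip_width: 0.0114
grip_force: 25.0
```

>>> apply_moves --pt "-0.1 0 0 0 0 0 1" --pt "-0.1 0 0 0 0 0 1" --pt "-0.1 0 0 0 0 0 1" --pt "-0.2 0 0 0 0 0 1" --pt "-0.3 0 0 0 0 0 1" --pt "-0.4 0 0 0 0 0 1" --pt "-0.4 0 0 0 0 0 1" --pt "-0.4 0 0 0 0 0 1" --pt "-0.4 0 0 0 0 0 1" --pt "-0.4 0 0 0 0 0 1"

```text
time: 10.35
position: [0.5552, 0.1369, 0.1394]
orientation: [-0.0, 0.996, 0.086, 0.0]
contact_force: [2.6, 0.0, -0.8]
grip_width: 0.012
grip_force: 25.0
```

>>> apply_moves --pt "-0.4 0 0 0 0 0 1" --pt "-0.4 0 0 0 0 0 1" --pt "-0.4 0 0 0 0 0 1" --pt "-0.4 0 0 0 0 0 1" --pt "-0.4 0 0 0 0 0 1" --pt "-0.4 0 0 0 0 0 1" --pt "-0.4 0 0 0 0 0 1" --pt "-0.4 0 0 0 0 0 1" --pt "-0.4 0 0 0 0 0 1" --pt "-0.4 0 0 0 0 0 1"

```text
time: 11.18
position: [0.5158, 0.13, 0.1393]
orientation: [-0.0, 0.996, 0.086, 0.0]
contact_force: [3.2, 0.7, -1.1]
grip_width: 0.0119
grip_force: 25.0
```

Pulling at about 2.5–3 N, which matches the tray sliding. I'll continue, then slow near the stop.

>>> apply_moves --pt "-0.4 0 0 0 0 0 1" --pt "-0.4 0 0 0 0 0 1" --pt "-0.4 0 0 0 0 0 1" --pt "-0.4 0 0 0 0 0 1" --pt "-0.4 0 0 0 0 0 1" --pt "-0.4 0 0 0 0 0 1" --pt "-0.4 0 0 0 0 0 1" --pt "-0.4 0 0 0 0 0 1" --pt "-0.3 0 0 0 0 0 1" --pt "-0.2 0 0 0 0 0 1"

```text
time: 12.02
position: [0.4793, 0.1236, 0.1393]
orientation: [0.0, 0.996, 0.086, -0.0]
contact_force: [2.9, 1.0, 0.0]
grip_width: 0.0117
grip_force: 25.0
```

>>> apply_moves --pt "-0.15 0 0 0 0 0 1" --pt "-0.15 0 0 0 0 0 1" --pt "-0.1 0 0 0 0 0 1" --pt "-0.1 0 0 0 0 0 1" --pt "-0.1 0 0 0 0 0 1" --pt "0 0 0 0 0 0 1"

```text
time: 12.52
position: [0.4737, 0.1226, 0.1392]
orientation: [0.0, 0.996, 0.086, -0.0]
contact_force: [1.9, 1.0, -0.6]
grip_width: 0.0119
grip_force: 25.0
```

Moved 111 mm so far, so I'll creep on to the stop.

>>> apply_moves --pt "-0.1 0 0 0 0 0 1" --pt "-0.1 0 0 0 0 0 1" --pt "-0.1 0 0 0 0 0 1" --pt "-0.1 0 0 0 0 0 1" --pt "0 0 0 0 0 0 1"

```text
time: 12.93
position: [0.4697, 0.1219, 0.1393]
orientation: [0.0, 0.996, 0.086, -0.0]
contact_force: [2.0, 1.9, -1.7]
grip_width: 0.0121
grip_force: 25.0
```

>>> apply_moves --pt "-0.1 0 0 0 0 0 1" --pt "-0.1 0 0 0 0 0 1" --pt "0 0 0 0 0 0 1"

```text
time: 13.18
position: [0.4687, 0.1218, 0.1397]
orientation: [-0.0, 0.996, 0.086, 0.001]
contact_force: [5.0, 0.8, -0.5]
grip_width: 0.0117
grip_force: 25.0
```

>>> apply_moves --pt "-0.1 0 0 0 0 0 1" --pt "0 0 0 0 0 0 1" --pt "0 0 0 0 0 0 1"

```text
time: 13.43
position: [0.4684, 0.1218, 0.14]
orientation: [-0.0, 0.996, 0.086, 0.002]
contact_force: [7.3, 2.0, -1.2]
grip_width: 0.0117
grip_force: 25.0
```

```bash
python3 - <<'E'
from h import *
goto([.469,.1218,.136],9.9)
for i in range(4): print(np.round(state()["contact_force"],1)); read_camera("top")
p,d,K,T,m=grab("top");P=pts(d,K,T);v,u=np.mgrid[:400,:640]
hsv=cv2.cvtColor(p,cv2.COLOR_RGB2HSV);H,S,V=[hsv[...,i].astype(int) for i in range(3)]
m=(u>230)&(u<320)&(v>185)&(v<300)&(H>16)&(H<28)&(S>120)&(V>90)&(abs(P[...,2]-.114)<.012);q=P[m]
print(len(q),cv2.minAreaRect((q[:,:2]*1000).astype(np.float32)))
# tongue extents along the shelf x
a=np.radians(9.9);e=q[:,0]*np.cos(a)+q[:,1]*np.sin(a);print(np.percentile(e,[1,99]).round(4))
z=np.load("top0.npz");P0=pts(z['d'],z['K'],z['T']);h=cv2.cvtColor(z['p'],cv2.COLOR_RGB2HSV).astype(int)
m=(u>245)&(u<310)&(v>172)&(v<215)&(h[...,0]>16)&(h[...,0]<28)&(h[...,1]>120)&(h[...,2]>90)&(abs(P0[...,2]-.114)<.012);q=P0[m];e=q[:,0]*np.cos(a)+q[:,1]*np.sin(a);print(np.percentile(e,[1,99]).round(4))
E
```

```text
t 13.43 pos [0.4684 0.1218 0.14  ] F [ 7.34  1.95 -1.15] w 0.0117 gf 25.0
delta cm tool [0.06 0.01 0.4 ] rot tool [-0.0003 -0.0035 -0.0001]
[ 7.3  2.  -1.2]
[ 7.5  2.1 -1. ]
[ 7.2  2.  -1.3]
[ 7.7  2.8 -0.6]
27 ((498.8111572265625, 85.82571411132812), (61.25544738769531, 10.4173583984375), 9.175619125366211)
[0.4762 0.5367]
[0.5888 0.6497]
```

Force rises to 7.5 N with no more motion, and the tongue has moved 113 mm: the tray is at its stop. I'll relax the pull, lower until the grip almost rests, and release.

>>> apply_moves --pt "0.1 0 0 0 0 0 1" --pt "0.1 0 0 0 0 0 1" --pt "0.1 0 0 0 0 0 1" --pt "0.1 0 0 0 0 0 1" --pt "0 0 0.1 0 0 0 1" --pt "0 0 0.1 0 0 0 1" --pt "0 0 0.05 0 0 0 1" --pt "0 0 0 0 0 0 1"

```text
time: 14.35
position: [0.4706, 0.122, 0.1365]
orientation: [0.0, 0.996, 0.086, -0.0]
contact_force: [0.4, 0.6, 0.5]
grip_width: 0.0117
grip_force: 25.0
```

```bash
python3 - <<'E'
from h import *
goto([.469,.1218,.136],9.9)
p,d,K,T,m=grab("wrist");np.savez("w6.npz",p=p,d=d,K=K,T=T)
save(cv2.resize(p[20:260,200:440],None,fx=2.5,fy=2.5),"w6.png")
E
```

```text
t 14.35 pos [0.4706 0.122  0.1365] F [0.43 0.61 0.52] w 0.0117 gf 25.0
delta cm tool [-0.16 -0.01  0.05] rot tool [ 0.      0.0008 -0.0001]
```

View pics/w6.png

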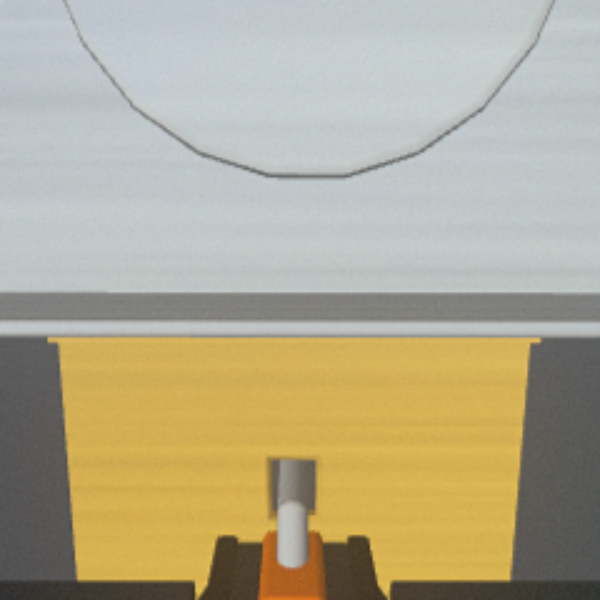

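The pin sits centred in the hole at (293,490). I'll release.

>>> apply_moves --pt "0 0 0.05 0 0 0 1" --pt "0 0 0 0 0 0 0.8" --pt "0 0 0 0 0 0 0.6" --pt "0 0 0 0 0 0 0.5" --pt "0 0 0 0 0 0 0.5" --pt "0 0 0 0 0 0 0.5" --pt "0 0 0 0 0 0 0.5" --pt "0 0 0 0 0 0 0.5"

```text
time: 15.07
position: [0.4709, 0.1222, 0.1363]
orientation: [-0.0, 0.996, 0.086, 0.0]
contact_force: [1.0, -0.9, -0.6]
grip_width: 0.0417
grip_force: 0.0
```

>>> apply_moves --pt "0 0 -0.5 0 0 0 0.5" --pt "0 0 -1 0 0 0 0.5" --pt "0 0 -1.5 0 0 0 0.5" --pt "0 0 -2 0 0 0 0.5" --pt "0 0 -2 0 0 0 0.5" --pt "0 0 -2 0 0 0 0.5" --pt "0 0 -2 0 0 0 0.5" --pt "0 0 -1 0 0 0 0.5" --pt "0 0 0 0 0 0 0.5"

```text
time: 15.82
position: [0.4721, 0.1226, 0.2592]
orientation: [-0.0, 0.996, 0.086, 0.002]
contact_force: [0.4, 0.7, -1.1]
grip_width: 0.0438
grip_force: 0.0
```

```bash
python3 - <<'E'
from h import *
goto([.47,.122,.25],9.9)
p,d,K,T,m=grab("wrist");q,*_=grab("scene")
a=cv2.resize(q[150:300,230:370],(560,600));b=cv2.resize(p[100:400,260:380],(240,600))
save(np.hstack([a,b]),"w7.png")
E
```

```text
t 15.82 pos [0.4721 0.1226 0.2592] F [ 0.39  0.75 -1.13] w 0.0438 gf 0.0
delta cm tool [-0.22  0.02  0.91] rot tool [ 0.0001 -0.0045  0.    ]
```

View pics/w7.png

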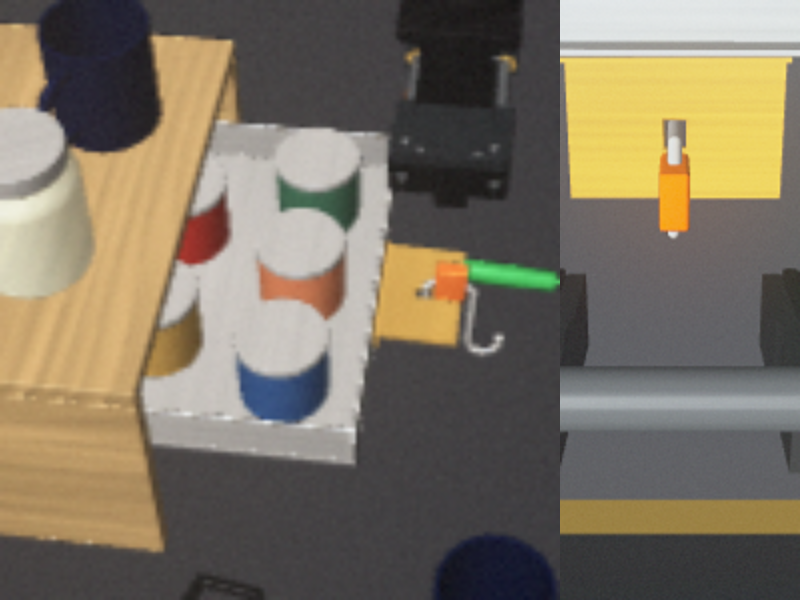

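The hook hangs through the hole at about (440,285), with its grip on the tongue and the stem in front. The tray is out and the gripper is clear, so I'll hand in.

```bash
python3 -c "
from h import *
print(finish_job())"
```

```text
the job is handed in; nothing more can be done
None
```

Job handed in: the S-hook hangs down through the tongue's hole, the tray is drawn out to its stop (peak pull about 8 N), and the gripper is clear of everything; the simulator returned no verdict.

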